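# Pack the dolls'-house caddy and lift it level

## Robot

A 7-joint arm with a two-finger parallel gripper is mounted at the origin on a cart in front of the work surface, level with it; the furniture and walls round the work are solid. World frame = base frame: x ahead of the robot, y to its left, z up, the work surface at z = 0. Lengths are in m, angles in rad, forces in N, time in s.
With the tool pointing down it reaches from about 0.4 to 0.875 m from the base axis. Payload 19.3 kg.
Tool frame: the origin (TCP) lies at the very end of the fingers, on their centre line; the grasp point (between the pads) lies 19 mm behind it; z points along the fingers, y is the line along which they close (so a half turn about z gives the same grasp; the last joint's range is limited). The gripper opens to 85 mm and grips with 20 to 120 N. Pads are 22 mm wide; open, the fingers measure 114 mm over their backs; the gripper's body (76 mm by 85 mm) begins 54 mm behind the grasp point. The pads swing forward as they close: fully open they stand 13 mm farther back than shut.
Start: joints at [-1.277, 0.521, -0.036, 1.599, 0.021, 1.021, -0.113], TCP at [0.222, 0.584, 0.231] pointing down, gripper open.
Joint ranges: [-2.91, 2.91], [-0.3, 2.13], [-1.5, 1.42], [0.17, 2.43], [-1.26, 4.41], [0.16, 1.93], [-2.52, 2.52]. Speed limits (rad/s): [1.89, 1.89, 2.39, 2.39, 3.01, 3.01, 3.01].

## Interface

Orientations are given as [roll, pitch, yaw] about the fixed x, y, z axes, in that order (R = Rz(yaw) Ry(pitch) Rx(roll)).
In Python, from workcell import bot gives the robot as it stands.
- The arm moves only by the shell command python3 -m crank 'ROWS' [FORCE]. ROWS is a JSON object of lists of equal length, an entry for each row: "travel": the shift along the world's x, y, z in cm, a list of three; "turn": the turn, a rotation vector about the world's x, y, z in degrees, a list of three; "gripper": the closure, from 0 (fully open) to 1 (shut). A call has exactly 5 rows; each row is the pose to reach, as a shift and turn from the pose commanded when the call began; what a row does not reach only later rows make up. A row lasts 1/10 s, in which the tool goes at most 50 mm and 8.59 degrees, less where a joint would pass 70% of its speed; a pose out of reach is approached as far as the arm can. A call with a gripper value outside its range is refused whole. The fingers move at their own pace and stop on an object; FORCE is the grip in N (left out, the last holds). Time passes only in rows, so rows that repeat a pose let the fingers close, or fill a call up. It gives the time, the measured TCP pose, the force, the opening and the grip force at its end, in the units of the state.
- bot.observe(): the state, without advancing time (a new reading comes with each control period).
- bot.grab_frame(name): name is "side" or "top" or "wrist"; returns a dict with "pixels" (384x512x3 uint8, red, green, blue), "fx", "fy", "cx", "cy" (pixels), "extrinsics" (4x4, takes a point from world to camera coordinates). Camera axes: x right, y down, z forward; pixel columns grow to the right and rows downward; lengths in m; the calibration is good to about 2 mm. A picture is of the moment at which its call begins. There is no depth.
- bot.job_done(): hands the job in; it is judged then, once.
The state is a dict: "clock": time; "qpos": joint angles; "qd": joint speeds; "joint_efforts": joint torques, N m; "position": TCP position; "tool_rot": TCP orientation; "force": force on the tool from outside, world axes, zero at the start; "moment": the same for the moment, N m; "grip_width": finger opening in m; "finger_force": force on a finger pad.
Only numpy, scipy, OpenCV 4.12 (cv2) and the standard library are available. Lean on these libraries where they do the work, as an engineer would, in place of code of your own. Each camera call takes 0.05 s, during which the arm holds its last target. There are 200 camera calls.

## Task

Pack the plywood caddy for the next bit of dolls'-house building: put the two pieces of wood (the wooden strip and the bundle of shingles) flat in one bay and the printed gear in the other bay - either way round - while the caddy stands on the worktop. Then take the caddy by its carrying bar, lift it straight up from where it stands, about 10 cm clear of the worktop with everything still sorted in it, and finish while holding it there, level and still; do not let it go. Do not tip the caddy over, and leave the red pliers, the blue cutter and the sanding block where they are.

Things in the scene. Friction and masses are not known exactly. Their poses are not given: they have to be found in the camera images.
- caddy: open plywood caddy, about 0.45 kg, 214 (its x) x 240 mm (its y, across the robot's view, turned up to 29 deg); origin = centre of underside, z up. Floor 6 mm, outer walls 40 mm high, 8 thick. A divider (8 thick, 36 high) along y at x = 0 leaves two equal bays, 95 x 224 mm, centred at x = +51 and -51 mm. Over it a bar along y, 86 mm high at the top, between 44 mm wide uprights in the end walls
- caddy_bar (a point): middle of the caddy's carrying bar (centre of its 18 x 22 mm section), 75 mm above the caddy's underside, with 28 mm of free space between bar and divider; axes as the caddy's: the bar runs along y, pinch it across x
- wood_strip: plain light wooden offcut strip, 28 mm (x) by 75 mm (y) by 12 mm high, lying flat; origin = centre of its underside, z up; 30 g
- shingles: small bundle of dark wooden roof shingles, rigid, 33 mm (x) by 64 mm (y) by 18 mm high, lying flat; origin = centre of its underside, z up; 40 g
- gear: 3D-printed plastic spur gear, 38 mm across the teeth, 9 mm thick with a hub up to 13 mm, lying flat; origin = centre of its underside, z up; 20 g
- blue_cutter: bystander: small flush cutter with blue grips lying flat, 55 x 126 x 14 mm; origin = centre of the underside
- red_pliers: bystander: long pliers with red grips lying flat, 55 x 170 x 14 mm; origin = centre of the underside
- sander: bystander: brown sanding block, 57 x 101 x 27 mm; origin = centre of its underside
Things that resemble listed ones, but are neither listed nor needed, are in the scene too. Several things have the shape of the shingles; the one meant has the colours described above.

How it is judged:
On the way:
1. with the caddy standing on the worktop, both pieces of wood lie in one bay and the gear in the other, let go (y of wood_strip in the frame of caddy between -0.112 and 0.112 m and z of wood_strip in the frame of caddy between -0.002 and 0.033 m and y of shingles in the frame of caddy between -0.112 and 0.112 m and z of shingles in the frame of caddy between -0.002 and 0.033 m and y of gear in the frame of caddy between -0.112 and 0.112 m and z of gear in the frame of caddy between -0.002 and 0.033 m and ((x of wood_strip in the frame of caddy between 0.008 and 0.1 m and x of shingles in the frame of caddy between 0.008 and 0.1 m and x of gear in the frame of caddy between -0.1 and -0.008 m) or (x of wood_strip in the frame of caddy between -0.1 and -0.008 m and x of shingles in the frame of caddy between -0.1 and -0.008 m and x of gear in the frame of caddy between 0.008 and 0.1 m)) and height (world z) of caddy below 0.01 m and contact force between the fingers and wood_strip below 0.1 N and contact force between the fingers and shingles below 0.1 N and contact force between the fingers and gear below 0.1 N), for 0.2 s.
At the end, for the whole second after the job is handed in: Fingers hold the caddy 60 to 250 mm above the worktop, within 70 mm sideways of the area it starts in, level within 0.12 rad, still (under 30 mm/s, 0.15 rad/s), not resting on a bystander; both wood pieces lie in one bay, the gear in the other (undersides less than 33 mm above the caddy's) (y of wood_strip in the frame of caddy between -0.112 and 0.112 m and z of wood_strip in the frame of caddy between -0.002 and 0.033 m and y of shingles in the frame of caddy between -0.112 and 0.112 m and z of shingles in the frame of caddy between -0.002 and 0.033 m and y of gear in the frame of caddy between -0.112 and 0.112 m and z of gear in the frame of caddy between -0.002 and 0.033 m and ((x of wood_strip in the frame of caddy between 0.008 and 0.1 m and x of shingles in the frame of caddy between 0.008 and 0.1 m and x of gear in the frame of caddy between -0.1 and -0.008 m) or (x of wood_strip in the frame of caddy between -0.1 and -0.008 m and x of shingles in the frame of caddy between -0.1 and -0.008 m and x of gear in the frame of caddy between 0.008 and 0.1 m)) and height (world z) of caddy between 0.06 and 0.25 m and angle between caddy's own z axis and vertical below 0.12 rad and linear speed of caddy below 0.03 m/s and angular speed of caddy below 0.15 rad/s and contact force between caddy and the fingers above 2 N and contact force between caddy and blue_cutter below 0.1 N and contact force between caddy and red_pliers below 0.1 N and contact force between caddy and sander below 0.1 N and world x of caddy between 0.41 and 0.62 m and world y of caddy between 0.15 and 0.37 m); the arm keeps its last pose, push and grip.
It fails at once if the caddy is tipped by more than 0.35 rad (angle between caddy's own z axis and vertical above 0.35 rad).
It fails at once if the cutter is moved by more than 30 mm (distance of blue_cutter from where it was at the start of the episode above 0.03 m).
It fails at once if the pliers is moved by more than 30 mm (distance of red_pliers from where it was at the start of the episode above 0.03 m).
It fails at once if the sanding block is moved by more than 30 mm (distance of sander from where it was at the start of the episode above 0.03 m).
It also fails if it takes over 72 s, if anything falls off the work surface, if the arm or the gripper's body presses on something with over 40 N, if the wrist force passes 120 N, or if a joint passes its speed limit or range.

## Working session

There is one attempt and no reset: what is moved stays moved. The work goes in short steps, Python scripts to look and compute and a shell command to move; the robot and the scene stay as the last step left them, time stands still between calls to the robot, and variables do not carry over. Pictures are saved under pics/ and viewed, at most 11 in all, crops included, and the job is handed in when it is done.

```bash
mkdir -p pics; ls
cat > h.py <<'E'
import numpy as np, cv2
from workcell import bot
def snap(n,f):
    d=bot.grab_frame(n); cv2.imwrite(f'pics/{f}.png',cv2.cvtColor(d['pixels'],cv2.COLOR_RGB2BGR))
    np.savez(f'pics/{f}.npz',**{k:np.asarray(v) for k,v in d.items()}); return d
def ray(d,uv,z):
    E=np.asarray(d['extrinsics']);R,t=E[:3,:3],E[:3,3];uv=np.atleast_2d(uv).astype(float)
    r=np.c_[(uv[:,0]-d['cx'])/d['fx'],(uv[:,1]-d['cy'])/d['fy'],np.ones(len(uv))]@R
    c=-R.T@t; return c+r*((z-c[2])/r[:,2])[:,None]
E
python3 - <<'E'
from h import *
a=snap('top','top0');b=snap('side','side0')
for d in(a,b): print(np.round(d['extrinsics'],3).tolist(),d['fx'],d['cx'],d['cy'])
print(bot.observe())
E
```

```text
pics
[[0.02, -1.0, -0.012, -0.065], [-0.994, -0.018, -0.109, 0.52], [0.108, 0.014, -0.994, 0.955], [0.0, 0.0, 0.0, 1.0]] 352.21672584498464 259.6961280778071 191.77155777025195
[[-0.998, -0.068, 0.018, 0.51], [-0.056, 0.608, -0.792, 0.115], [0.043, -0.791, -0.61, 0.898], [0.0, 0.0, 0.0, 1.0]] 351.4918934423263 258.78291981451724 193.65155070474418
{'clock': 0.1, 'qpos': array([-1.27723322,  0.52196379, -0.03634665,  1.59992309,  0.02119799,
        1.02111123, -0.11277325]), 'qd': array([-0.0016555 ,  0.00091261,  0.00068367, -0.00268425, -0.00017806,
       -0.00066282,  0.00103826]), 'joint_efforts': array([ 2.97894672e-03, -9.28491354e+01,  1.98350206e+00, -3.70531976e+01,
        1.80507131e-02,  5.37883447e-03, -6.37668563e-05]), 'position': array([0.22228645, 0.58382037, 0.23078722]), 'tool_rot': array([-3.14057378e+00,  5.98317465e-05,  2.77786045e+00]), 'force': array([-0.29680943, -0.04272329, -0.01953898]), 'moment': array([-0.03332416, -0.01156266, -0.01469677]), 'finger_force': 0.0, 'grip_width': 0.08548743015156905}
```

View pics/top0.png

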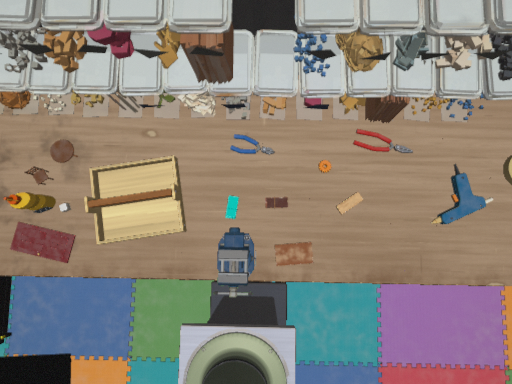

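View pics/side0.png

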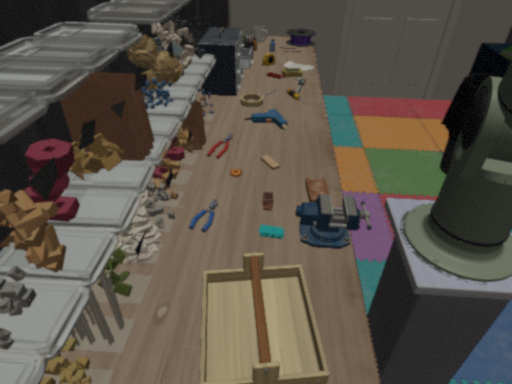

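Top view: the caddy is at (137,198), the orange gear at (325,166), the light strip at (349,203) and the dark shingles at (277,203). The cyan block at (232,206) is a decoy. The cutter is at (250,145), the pliers at (383,142), the sander at (293,253) and the vise at (235,255). Next I'll measure them.

```bash
cat > m.py <<'E'
from h import *
import sys
def blob(d,win,z,kind):
    im=d['pixels'];hsv=cv2.cvtColor(im,cv2.COLOR_RGB2HSV).astype(int)
    u0,v0,u1,v1=win;p=im[v0:v1,u0:u1].astype(int);q=hsv[v0:v1,u0:u1]
    lab=cv2.cvtColor(im,cv2.COLOR_RGB2LAB).astype(int)[v0:v1,u0:u1]
    edge=np.r_[lab[0],lab[-1],lab[:,0],lab[:,-1]];bg=np.median(edge,0)
    m=(np.linalg.norm((lab-bg)*[1,1.5,1.5],axis=2)>kind).astype(np.uint8)
    n,L,s,c=cv2.connectedComponentsWithStats(m);i=1+np.argmax(s[1:,4]);
    vv,uu=np.nonzero(L==i);P=ray(d,np.c_[uu+u0,vv+v0],z)[:,:2]
    r=cv2.minAreaRect((P*1000).astype(np.float32));b=cv2.boxPoints(r)
    e=b[1]-b[0];f=b[2]-b[1];l=e if np.hypot(*e)>np.hypot(*f) else f
    return s[i,4],np.round(P.mean(0),4),np.round(r[0],1),np.round(r[1],1),round(float(np.degrees(np.arctan2(l[1],l[0]))%180),1)
E
python3 - <<'E'
from m import *
T=dict(np.load('pics/top0.npz'));S=dict(np.load('pics/side0.npz'))
for n,t,s,z in [('strip',(330,185,370,220),(255,148,285,174),.012),('shing',(260,190,294,216),(256,185,280,214),.018),('gear',(314,154,337,178),(226,163,247,180),.009),('cutter',(222,128,280,160),(184,196,224,234),.01),('pliers',(345,122,418,160),(202,130,236,162),.01),('sander',(268,236,320,270),(300,174,334,198),.027),('teal',(222,190,244,222),(254,220,290,243),.018)]:
    print(n,blob(T,t,z,25),'| side',blob(S,s,z,25))
# caddy corners rough
print(ray(T,[[90,168],[176,156],[186,231],[98,243]],.04))
print('vise',ray(T,[[217,230],[254,230],[254,280],[217,280]],.1)[:,:2], ray(T,[[217,230]],0))
im=np.hstack([cv2.resize(T['pixels'][140:260,70:200],None,fx=3,fy=3,interpolation=2),cv2.resize(T['pixels'][140:260,225:370],None,fx=2.8,fy=3,interpolation=2)])
cv2.imwrite('pics/crop.png',im[:,:,::-1]);print(im.shape)
E
```

```text
strip (np.int32(239), array([ 0.4966, -0.3074]), array([ 497.1, -306.3]), array([28.6, 76.6]), 124.4) | side (np.int32(45), array([ 0.4954, -0.308 ]), array([ 495.5, -307.4]), array([15.4, 62.8]), 126.9)
shing (np.int32(225), array([ 0.4933, -0.1021]), array([ 494.4, -100.9]), array([28.2, 61.9]), 91.1) | side (np.int32(181), array([ 0.4932, -0.0877]), array([493.3, -87.5]), array([30.6, 79.9]), 95.2)
gear (np.int32(129), array([ 0.6013, -0.2378]), array([ 601.4, -237.5]), array([36.1, 34.8]), 26.3) | side (np.int32(76), array([ 0.5993, -0.2301]), array([ 600.3, -231.1]), array([34.6, 39. ]), 95.4)
cutter (np.int32(360), array([ 0.6561, -0.0235]), array([653.5, -31.8]), array([126. ,  55.7]), 74.8) | side (np.int32(322), array([ 0.657 , -0.0135]), array([655.1, -25.1]), array([129.4,  55.8]), 77.7)
pliers (np.int32(492), array([ 0.6713, -0.3948]), array([ 668.6, -406.5]), array([169.5,  55.3]), 75.9) | side (np.int32(195), array([ 0.6726, -0.3817]), array([ 670. , -395.9]), array([172. ,  55.9]), 78.9)
sander (np.int32(374), array([ 0.3562, -0.1514]), array([ 353.9, -149.6]), array([ 58.4, 101.9]), 95.0) | side (np.int32(104), array([ 0.3771, -0.1455]), array([ 373.9, -147.3]), array([24. , 87.1]), 94.7)
teal (np.int32(254), array([0.4785, 0.0237]), array([478.7,  23.5]), array([31.5, 65.2]), 173.6) | side (np.int32(288), array([0.4787, 0.0338]), array([478.7,  33. ]), array([43.6, 62.7]), 174.2)
[[0.57810117 0.42070496 0.04      ]
 [0.61633997 0.18127386 0.04      ]
 [0.40857441 0.14436919 0.04      ]
 [0.37128285 0.38371708 0.04      ]]
vise [[ 0.41307068  0.05172493]
 [ 0.41494169 -0.04298309]
 [ 0.28982172 -0.04567629]
 [ 0.2878253   0.04759511]] [[0.41289148 0.06498723 0.        ]]
(360, 796, 3)
```

View pics/crop.png

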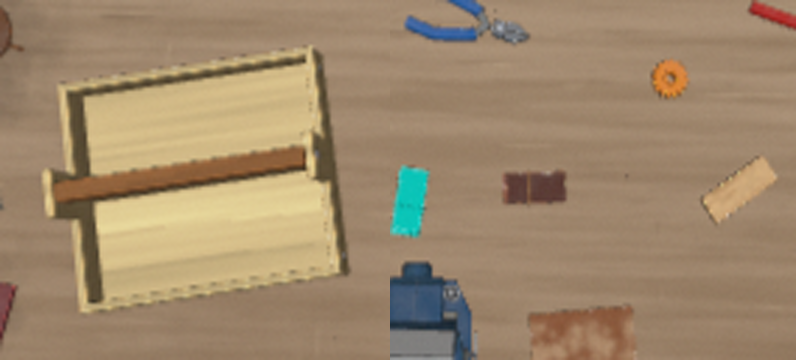

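The crop confirms it: the bar runs along the caddy's long axis, tilted about 9.6°, and the bays are empty. Heading to the shingles and measuring the caddy bar.

```bash
python3 -m crank '{"travel":[[5,-2,0],[10,-5,0],[15,-9,0],[20,-13,0],[24,-17,0]],"turn":[[0,0,-8],[0,0,-16],[0,0,-24],[0,0,-32],[0,0,-40]],"gripper":[0,0,0,0,0]}' 40
python3 -m crank '{"travel":[[1,-5,0],[2,-10,0],[3,-15,0],[3,-20,0],[3,-25,0]],"turn":[[0,0,-8],[0,0,-16],[0,0,-24],[0,0,-28],[0,0,-28]],"gripper":[0,0,0,0,0]}'
python3 -m crank '{"travel":[[0,-5,0],[0,-10,0],[0,-15,0],[0,-20,0],[0,-24,0]],"turn":[[0,0,0],[0,0,0],[0,0,0],[0,0,0],[0,0,0]],"gripper":[0,0,0,0,0]}'
python3 - <<'E'
from m import *
T=dict(np.load('pics/top0.npz'))
hsv=cv2.cvtColor(T['pixels'],cv2.COLOR_RGB2HSV)
w=T['pixels'][175:220,82:182].astype(int)
m=((w[...,0]<150)&(w[...,0]-w[...,2]>35)&(w[...,2]<80)).astype(np.uint8)
n,L,s,c=cv2.connectedComponentsWithStats(m);i=1+np.argmax(s[1:,4]);vv,uu=np.nonzero(L==i)
P=ray(T,np.c_[uu+82,vv+175],.086)[:,:2]
r=cv2.minAreaRect((P*1000).astype(np.float32));print(s[i],P.mean(0),r,cv2.boxPoints(r))
E
```

```text
clock: 0.6
position: [0.4294, 0.4439, 0.2311]
tool_rot: [-3.141, 0.0, 2.074]
force: [1.1, 0.4, -0.0]
grip_width: 0.0852
finger_force: 0.0
clock: 1.1
position: [0.4577, 0.1962, 0.2311]
tool_rot: [-3.141, 0.0, 1.588]
force: [0.5, -0.1, 0.9]
grip_width: 0.0854
finger_force: 0.0
clock: 1.6
position: [0.4574, -0.0445, 0.2314]
tool_rot: [3.142, 0.0, 1.59]
force: [1.5, 0.2, 0.3]
grip_width: 0.0852
finger_force: 0.0
[  5   0  85  45 838] [0.49018473 0.31031159] ((479.35821533203125, 291.6506652832031), (217.5682373046875, 113.2264633178711), 80.07113647460938) [[404.83575 194.25742]
 [516.3664  174.73428]
 [553.8807  389.0439 ]
 [442.35004 408.56705]]
```

Run:
```python
from m import *
W=snap('wrist','w1');T=dict(np.load('pics/top0.npz'))
print(bot.observe()['position'],np.round(W['extrinsics'],3).tolist(),W['fx'])
E=W['extrinsics']
p=E@np.array([.494,-.1015,.018,1]);print(W['fx']*p[0]/p[2]+W['cx'],W['fy']*p[1]/p[2]+W['cy'])
h=cv2.cvtColor(T['pixels'],cv2.COLOR_RGB2HSV)
w=T['pixels'][185:213,85:180]
for u in (95,110,130,150,165):print(u,[tuple(int(k) for k in T['pixels'][v,u]) for v in range(188,210,2)])
```

```text
[ 0.45708329 -0.04997978  0.23164826] [[1.0, 0.019, 0.0, -0.456], [0.018, -0.954, 0.3, -0.089], [0.006, -0.3, -0.954, 0.363], [0.0, 0.0, 0.0, 1.0]] 323.1945117536182
286.6931829870312 207.7545310691274
95 [(91, 77, 52), (86, 74, 50), (90, 75, 53), (100, 84, 57), (116, 97, 66), (95, 81, 55), (133, 89, 54), (145, 98, 59), (145, 97, 59), (95, 63, 37), (93, 80, 55)]
110 [(207, 183, 133), (215, 191, 138), (203, 178, 130), (211, 187, 135), (205, 182, 132), (151, 105, 66), (145, 97, 59), (139, 95, 59), (96, 65, 39), (189, 167, 119), (224, 204, 147)]
130 [(212, 187, 136), (209, 185, 133), (211, 186, 135), (170, 137, 95), (146, 98, 60), (136, 92, 57), (138, 92, 54), (83, 68, 48), (218, 197, 142), (220, 199, 144), (225, 206, 149)]
150 [(207, 184, 133), (210, 186, 134), (142, 99, 62), (140, 95, 59), (140, 96, 59), (95, 63, 35), (187, 164, 116), (220, 199, 144), (222, 200, 145), (226, 207, 148), (226, 207, 149)]
165 [(213, 189, 137), (141, 95, 57), (142, 96, 60), (142, 94, 55), (88, 65, 41), (199, 175, 127), (217, 194, 140), (219, 196, 141), (226, 206, 149), (223, 204, 147), (226, 207, 149)]
```

View pics/w1.png

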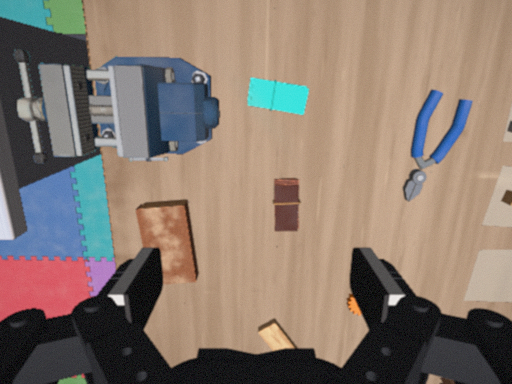

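The wrist view shows the dark shingles at (287,205), lying along y, with the decoy above at (278,96). The strip and gear are partly hidden at the bottom.

Run:
```python
from m import *
W=dict(np.load('pics/w1.npz'));T=dict(np.load('pics/top0.npz'))
print(blob(W,(258,168,316,242),.018,25))
w=T['pixels'][175:220,82:182].astype(int)
m=((w[...,0]>122)&(w[...,0]<160)&(w[...,0]-w[...,2]>72)&(w[...,1]<108)).astype(np.uint8)
n,L,s,c=cv2.connectedComponentsWithStats(m);i=1+np.argmax(s[1:,4]);vv,uu=np.nonzero(L==i)
P=ray(T,np.c_[uu+82,vv+175],.086)[:,:2]
r=cv2.minAreaRect((P*1000).astype(np.float32));print(s[i],P.mean(0),r)
print(bot.observe()['position'],bot.observe()['tool_rot'])
```

```text
(np.int32(1331), array([ 0.4931, -0.0974]), array([492.9, -98.3]), array([32.7, 66. ]), 91.1)
[  6  14  84  18 467] [0.49324356 0.28902413] ((494.0511474609375, 287.5628662109375), (15.781535148620605, 220.4110870361328), 9.647318840026855)
[ 0.45708329 -0.04997978  0.23164826] [3.14107352e+00 2.00653693e-03 1.58458680e+00]
```

```bash
python3 -m crank '{"travel":[[2,-3,-4],[3.6,-5,-8],[3.6,-5,-12],[3.6,-5,-16],[3.6,-5,-19]],"turn":[[0,0,0],[0,0,0],[0,0,0],[0,0,0],[0,0,0]],"gripper":[0.2,0.2,0.2,0.2,0.2]}' 40
python3 -m crank '{"travel":[[0,0,-1],[0,0,-2],[0,0,-3],[0,0,-3.6],[0,0,-3.6]],"turn":[[0,0,0],[0,0,0],[0,0,0],[0,0,0],[0,0,0]],"gripper":[0.2,0.2,0.2,0.2,0.2]}'
```

```text
clock: 2.15
position: [0.493, -0.0918, 0.0388]
tool_rot: [-3.139, -0.0, 1.591]
force: [0.1, -0.6, 0.8]
grip_width: 0.0685
finger_force: 0.0
clock: 2.65
position: [0.4941, -0.0917, 0.0053]
tool_rot: [3.141, -0.0, 1.591]
force: [-0.7, 0.2, 0.3]
grip_width: 0.0687
finger_force: 0.0
```

```bash
python3 -m crank '{"travel":[[0,-0.7,-0.1],[0,-0.7,-0.1],[0,-0.7,-0.1],[0,-0.7,-0.1],[0,-0.7,-0.1]],"turn":[[0,0,0],[0,0,0],[0,0,0],[0,0,0],[0,0,0]],"gripper":[0.2,1,1,1,1]}' 40
python3 -m crank '{"travel":[[0,0,0],[0,0,0],[0,0,3],[0,0,7],[0,0,11]],"turn":[[0,0,0],[0,0,0],[0,0,0],[0,0,0],[0,0,0]],"gripper":[1,1,1,1,1]}'
```

```text
clock: 3.15
position: [0.4942, -0.0988, 0.0048]
tool_rot: [3.141, 0.0, 1.591]
force: [-2.1, -0.5, 8.9]
grip_width: 0.0258
finger_force: 38.8
clock: 3.65
position: [0.4935, -0.0987, 0.1155]
tool_rot: [-3.141, -0.0, 1.591]
force: [-0.1, 0.9, 1.1]
grip_width: 0.0257
finger_force: 40.2
```

```bash
python3 -m crank '{"travel":[[0,4,3],[0,8.5,5],[0,13,5],[0,18,5],[0,23,5]],"turn":[[0,0,0],[0,0,0],[0,0,3],[0,0,6],[0,0,8.5]],"gripper":[1,1,1,1,1]}'
python3 -m crank '{"travel":[[-1.5,4,0],[-3,8,0],[-4.4,10,0],[-4.4,10,0],[-4.4,10,0]],"turn":[[0,0,0],[0,0,0],[0,0,0],[0,0,0],[0,0,0]],"gripper":[1,1,1,1,1]}'
```

```text
clock: 4.15
position: [0.4936, 0.1334, 0.1648]
tool_rot: [3.141, -0.0, 1.741]
force: [1.9, -0.2, -0.2]
grip_width: 0.0257
finger_force: 40.2
clock: 4.65
position: [0.4499, 0.2313, 0.1644]
tool_rot: [3.142, 0.0, 1.74]
force: [0.2, 0.2, 0.0]
grip_width: 0.0259
finger_force: 40.2
```

```bash
python3 -m crank '{"travel":[[-0.1,-0.6,-4],[-0.1,-0.6,-7],[-0.1,-0.6,-10],[-0.1,-0.6,-12.5],[-0.1,-0.6,-14.3]],"turn":[[0,0,0],[0,0,0],[0,0,0],[0,0,0],[0,0,0]],"gripper":[1,1,1,1,1]}'
python3 -m crank '{"travel":[[0,0,0],[0,0,-0.2],[0,0,-0.2],[0,0,-0.2],[0,0,-0.2]],"turn":[[0,0,0],[0,0,0],[0,0,0],[0,0,0],[0,0,0]],"gripper":[1,1,0.52,0.52,0.52]}'
```

```text
clock: 5.15
position: [0.4489, 0.2234, 0.0199]
tool_rot: [-3.14, 0.001, 1.737]
force: [-15.4, -3.0, 42.1]
grip_width: 0.0258
finger_force: 43.1
clock: 5.65
position: [0.45, 0.2255, 0.0205]
tool_rot: [3.139, -0.001, 1.739]
force: [-3.2, -2.1, 7.8]
grip_width: 0.0409
finger_force: 7.3
```

Run:
```python
from h import *
a=snap('side','s2');b=snap('wrist','w2')
im=np.hstack([cv2.resize(a['pixels'][200:384,160:360],(400,368),interpolation=2),cv2.resize(b['pixels'],(400,368))])
cv2.imwrite('pics/v2.png',im[:,:,::-1]);print(bot.observe()['force'],bot.observe()['finger_force'],bot.observe()['moment'])
```

```text
[-2.75760993 -2.39361149  7.44559224] 7.105562373180874 [-0.036262   -0.90564587  0.14951485]
```

View pics/v2.png

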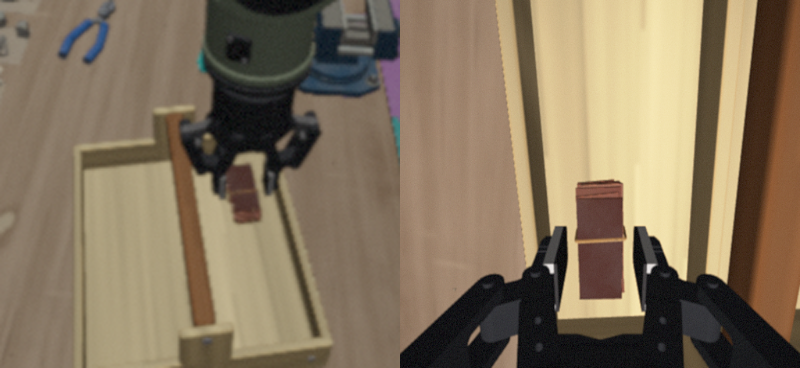

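The shingles lie flat in the near bay. The near-side finger sits against the near wall, so I'm aiming a bit too far in −x. I'll lift and remeasure the caddy.

```bash
python3 -m crank '{"travel":[[0.2,0,2],[0.2,0,5],[0.2,0,9],[1.5,-3,13],[3,-7,14]],"turn":[[0,0,0],[0,0,0],[0,0,0],[0,0,0],[0,0,0]],"gripper":[0.52,0.52,0.52,0.52,0.5]}'
python3 -m crank '{"travel":[[1,-5,0],[1,-10,0],[1,-15,0],[1,-20,0],[1,-25,0]],"turn":[[0,0,0],[0,0,0],[0,0,4],[0,0,8],[0,0,12]],"gripper":[0.2,0.2,0.2,0.2,0.2]}'
cat >> m.py <<'E'
def bar(T):
    w=T['pixels'][175:220,82:182].astype(int)
    m=((w[...,0]>122)&(w[...,0]<160)&(w[...,0]-w[...,2]>72)&(w[...,1]<108)).astype(np.uint8)
    n,L,s,c=cv2.connectedComponentsWithStats(m);i=1+np.argmax(s[1:,4]);vv,uu=np.nonzero(L==i)
    P=ray(T,np.c_[uu+82,vv+175],.086)[:,:2]
    return s[i],P.mean(0),cv2.minAreaRect((P*1000).astype(np.float32))
E
python3 - <<'E'
from m import *
T=snap('top','t3');print(bar(T)); print(bot.observe()['position'])
im=T['pixels'][140:260,75:235];cv2.imwrite('pics/c3.png',cv2.resize(im,None,fx=5,fy=5,interpolation=2)[:,:,::-1])
E
```

```text
clock: 6.25
position: [0.4806, 0.1566, 0.1636]
tool_rot: [3.136, -0.003, 1.743]
force: [0.9, 0.0, -0.3]
grip_width: 0.0426
finger_force: 0.0
clock: 6.75
position: [0.489, -0.0959, 0.1604]
tool_rot: [3.14, 0.001, 1.952]
force: [1.2, 0.6, -0.5]
grip_width: 0.0684
finger_force: 0.0
(array([  6,  10,  83,  21, 454], dtype=int32), array([0.50021249, 0.28918324]), ((500.8954162597656, 288.43060302734375), (15.734054565429688, 220.24017333984375), 11.581147193908691))
[ 0.4880696  -0.10541405  0.16086008]
```

View pics/c3.png

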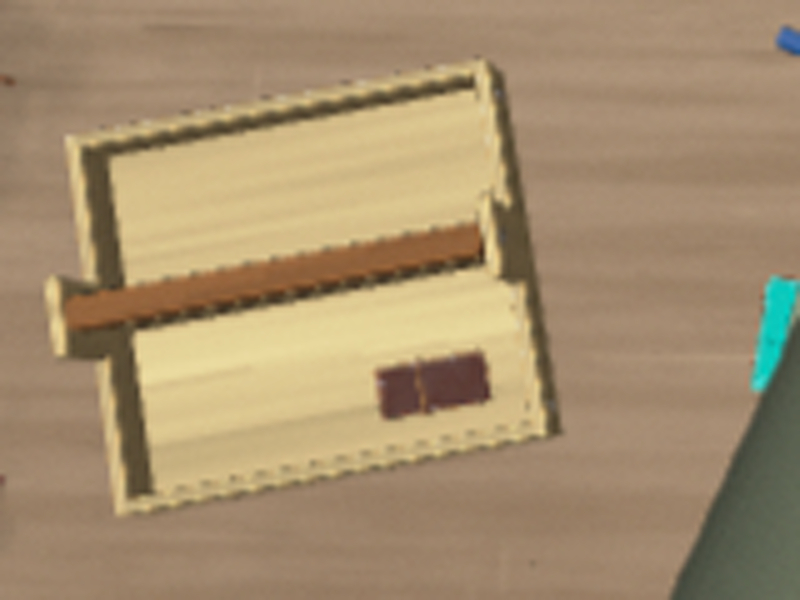

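The caddy was nudged to (0.5005, 0.2885) and now has a yaw of 11.6°, probably because a knuckle met the bar. The shingles lie in the near bay at crop (432,383). For the remaining pieces I'll close along the bay. Next is the strip.

```bash
python3 -m crank '{"travel":[[0.3,-5,0],[0.6,-10,0],[0.9,-15,0],[0.9,-19.5,0],[0.9,-19.5,0]],"turn":[[0,0,4],[0,0,8],[0,0,12.6],[0,0,12.6],[0,0,12.6]],"gripper":[0.2,0.2,0.2,0.2,0.2]}'
python3 - <<'E'
from m import *
W=snap('wrist','w4');o=bot.observe();print(o['position'],o['tool_rot'],o['clock'])
E=W['extrinsics']
def px(x,y,z):
    p=E@np.array([x,y,z,1]);return int(W['fx']*p[0]/p[2]+W['cx']),int(W['fy']*p[1]/p[2]+W['cy'])
u,v=px(.4965,-.307,.012);print(u,v)
print(blob(W,(max(u-60,0),max(v-75,0),min(u+60,511),min(v+75,383)),.012,25))
E
```

```text
clock: 7.3
position: [0.4966, -0.2955, 0.1604]
tool_rot: [-3.141, 0.004, 2.161]
force: [0.0, 1.0, 0.5]
grip_width: 0.0683
finger_force: 0.0
[ 0.49721413 -0.291983    0.16005737] [-3.14138718e+00  1.84822654e-03  2.16342243e+00] 7.35
249 183
(np.int32(2120), array([ 0.4944, -0.3067]), array([ 495.2, -307.4]), array([27.7, 76.2]), 124.2)
```

View pics/w4.png

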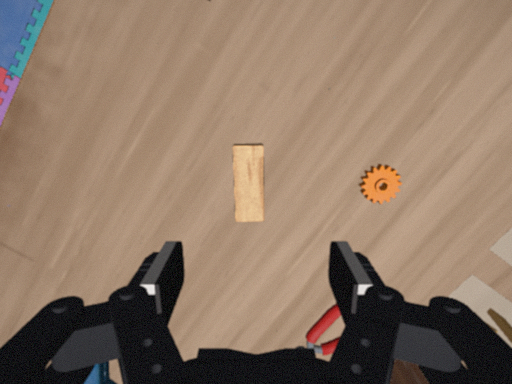

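The wrist view shows the strip at (249,183), aligned with the tool, and the gear at (380,184).

```bash
python3 - <<'E'
from m import *
print(blob(dict(np.load('pics/w4.npz')),(350,155,412,215),.009,40))
E
python3 -m crank '{"travel":[[-0.2,-1.4,-4],[-0.2,-1.4,-8],[-0.2,-1.4,-12],[-0.2,-1.4,-14],[-0.2,-1.4,-15]],"turn":[[0,0,0],[0,0,0],[0,0,0],[0,0,0],[0,0,0]],"gripper":[0.2,0.2,0.2,0.2,0.2]}'
python3 -m crank '{"travel":[[0,0,-0.5],[0,0,-0.5],[0,0,-0.5],[0,0,-0.5],[0,0,-0.5]],"turn":[[0,0,0],[0,0,0],[0,0,0],[0,0,0],[0,0,0]],"gripper":[0.2,0.2,1,1,1]}'
python3 -m crank '{"travel":[[0,0,0],[0,0,0],[0,0,3],[0,0,7],[0,0,11]],"turn":[[0,0,0],[0,0,0],[0,0,0],[0,0,0],[0,0,0]],"gripper":[1,1,1,1,1]}'
```

```text
(np.int32(1160), array([ 0.5989, -0.2388]), array([ 599. , -239.2]), array([40.1, 36.4]), 5.2)
clock: 7.85
position: [0.4958, -0.3013, 0.008]
tool_rot: [-3.141, -0.002, 2.17]
force: [0.5, 0.7, 0.7]
grip_width: 0.0683
finger_force: 0.0
clock: 8.35
position: [0.4965, -0.303, 0.0052]
tool_rot: [3.141, 0.001, 2.169]
force: [-4.2, 4.9, 21.8]
grip_width: 0.0266
finger_force: 38.1
clock: 8.85
position: [0.4956, -0.3028, 0.1158]
tool_rot: [-3.141, -0.0, 2.168]
force: [0.1, -0.3, 0.2]
grip_width: 0.0263
finger_force: 40.3
```

```bash
python3 -m crank '{"travel":[[0,4,3],[0,8.5,5],[0,13,5],[0,18,5],[0,23,5]],"turn":[[0,0,0],[0,0,0],[0,0,6],[0,0,12],[0,0,18]],"gripper":[1,1,1,1,1]}'
python3 -m crank '{"travel":[[0,4.5,0],[0,9,0],[0,13.5,0],[0,18,0],[0,22.5,0]],"turn":[[0,0,6],[0,0,12],[0,0,18],[0,0,24],[0,0,30]],"gripper":[1,1,1,1,1]}'
python3 -m crank '{"travel":[[-1,4.5,0],[-2.5,9,0],[-4,13.5,0],[-5.9,17.4,0],[-5.9,17.4,0]],"turn":[[0,0,6],[0,0,12],[0,0,18],[0,0,19.4],[0,0,19.4]],"gripper":[1,1,1,1,1]}'
```

```text
clock: 9.35
position: [0.4958, -0.071, 0.165]
tool_rot: [3.141, 0.001, 2.487]
force: [1.8, 0.2, -0.1]
grip_width: 0.0264
finger_force: 40.3
clock: 9.85
position: [0.4958, 0.154, 0.1649]
tool_rot: [3.141, 0.001, 3.01]
force: [1.2, -0.7, -0.7]
grip_width: 0.0264
finger_force: 40.3
clock: 10.35
position: [0.4339, 0.3317, 0.1646]
tool_rot: [3.139, -0.0, -2.93]
force: [0.9, -1.3, 0.2]
grip_width: 0.0266
finger_force: 40.3
```

```bash
python3 -m crank '{"travel":[[0.3,-0.5,-4],[0.3,-0.5,-7],[0.3,-0.5,-10],[0.3,-0.5,-12.5],[0.3,-0.5,-14.2]],"turn":[[0,0,-0.5],[0,0,-0.5],[0,0,-0.5],[0,0,-0.5],[0,0,-0.5]],"gripper":[1,1,1,1,1]}'
python3 -m crank '{"travel":[[0,0,0],[0,0,0],[0,0,0],[0,0,0],[0,0,0]],"turn":[[0,0,0],[0,0,0],[0,0,0],[0,0,0],[0,0,0]],"gripper":[1,1,0.5,0.5,0.5]}'
python3 -m crank '{"travel":[[0,0,2],[0,0,5],[0,0,9],[1.5,-3,13],[3,-7,14]],"turn":[[0,0,0],[0,0,0],[0,0,0],[0,0,0],[0,0,0]],"gripper":[0.5,0.5,0.5,0.5,0.5]}'
```

```text
clock: 10.85
position: [0.4397, 0.3205, 0.0209]
tool_rot: [-3.141, -0.001, -2.947]
force: [-0.3, 0.8, -0.0]
grip_width: 0.0263
finger_force: 40.3
clock: 11.35
position: [0.4404, 0.3214, 0.0231]
tool_rot: [3.141, 0.001, -2.947]
force: [0.6, -0.5, 0.4]
grip_width: 0.0425
finger_force: 0.0
clock: 11.85
position: [0.4711, 0.253, 0.1663]
tool_rot: [3.139, 0.005, -2.943]
force: [1.4, 0.1, -0.9]
grip_width: 0.043
finger_force: 0.0
```

```bash
python3 -m crank '{"travel":[[1.3,-4.5,0],[2.6,-9,0],[3.9,-13.5,0],[5.2,-18,0],[6.5,-22.5,0]],"turn":[[0,0,-6],[0,0,-12],[0,0,-18],[0,0,-24],[0,0,-31]],"gripper":[0.1,0.1,0.1,0.1,0.1]}'
python3 -m crank '{"travel":[[1.3,-5,0],[2.6,-10,0],[3.9,-15,0],[5.2,-20,0],[6.3,-24.5,0]],"turn":[[0,0,-6],[0,0,-12],[0,0,-18],[0,0,-24],[0,0,-30]],"gripper":[0.1,0.1,0.1,0.1,0.1]}'
python3 - <<'E'
from m import *
T=snap('top','t5');print(bar(T))
W=snap('wrist','w5');o=bot.observe();print(o['position'],o['tool_rot'],o['clock'])
E=W['extrinsics']
p=E@np.array([.599,-.239,.009,1]);u,v=int(W['fx']*p[0]/p[2]+W['cx']),int(W['fy']*p[1]/p[2]+W['cy']);print(u,v)
print(blob(W,(u-40,v-40,u+40,v+40),.009,40))
im=T['pixels'][140:260,75:235];cv2.imwrite('pics/c5.png',np.hstack([cv2.resize(im,None,fx=2.5,fy=2.5,interpolation=2),cv2.resize(W['pixels'],(400,300))])[:,:,::-1])
E
```

```text
clock: 12.35
position: [0.5353, 0.0243, 0.1629]
tool_rot: [3.141, 0.001, 2.791]
force: [0.8, -0.0, 0.1]
grip_width: 0.0768
finger_force: 0.0
clock: 12.85
position: [0.5976, -0.2179, 0.1629]
tool_rot: [3.141, 0.0, 2.268]
force: [0.9, 0.5, -0.4]
grip_width: 0.0765
finger_force: 0.0
(array([  6,  10,  83,  21, 430], dtype=int32), array([0.49984334, 0.28880016]), ((500.9206848144531, 288.2588806152344), (15.925915718078613, 219.90443420410156), 11.635887145996094))
[ 0.59687378 -0.22335972  0.16263028] [-3.13970539  0.00322898  2.2606353 ] 12.95
249 182
(np.int32(1032), array([ 0.6004, -0.2378]), array([ 600.8, -238.1]), array([36.4, 37.6]), 120.8)
```

View pics/c5.png

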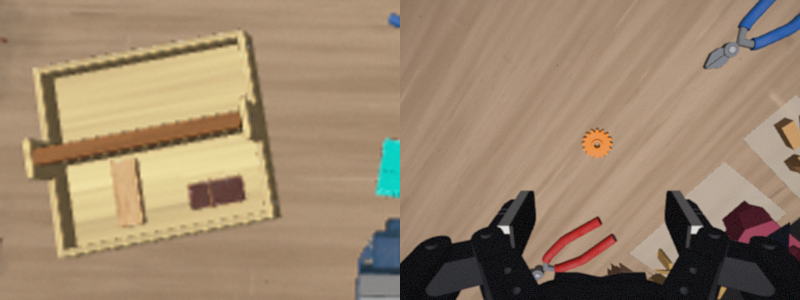

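The strip at (128,195) and the shingles at (216,193) both lie in the near bay, and the gear is under the gripper. Grasping the gear.

```bash
python3 -m crank '{"travel":[[0.3,-1.5,-4],[0.3,-1.5,-8],[0.3,-1.5,-12],[0.3,-1.5,-14],[0.3,-1.5,-15.3]],"turn":[[0,0,0],[0,0,0],[0,0,0],[0,0,0],[0,0,0]],"gripper":[0.2,0.2,0.2,0.2,0.2]}' 30
python3 -m crank '{"travel":[[0,0,-0.4],[0,0,-0.4],[0,0,-0.4],[0,0,-0.4],[0,0,-0.4]],"turn":[[0,0,0],[0,0,0],[0,0,0],[0,0,0],[0,0,0]],"gripper":[0.2,0.2,1,1,1]}'
python3 -m crank '{"travel":[[0,0,0],[0,0,0],[0,0,3],[0,0,7],[0,0,11]],"turn":[[0,0,0],[0,0,0],[0,0,0],[0,0,0],[0,0,0]],"gripper":[1,1,1,1,1]}'
```

```text
clock: 13.45
position: [0.5996, -0.2306, 0.0077]
tool_rot: [-3.141, -0.002, 2.272]
force: [0.4, 1.1, 0.7]
grip_width: 0.0684
finger_force: 0.0
clock: 13.95
position: [0.6022, -0.2313, 0.008]
tool_rot: [3.139, 0.003, 2.272]
force: [-6.7, 4.4, 41.1]
grip_width: 0.029
finger_force: 33.2
clock: 14.45
position: [0.6002, -0.2309, 0.1173]
tool_rot: [3.141, 0.0, 2.271]
force: [1.0, -1.0, 0.4]
grip_width: -0.0003
finger_force: 0.0
```

```bash
python3 -m crank '{"travel":[[0,0,2],[0,0,4],[0,0,4],[0,0,4],[0,0,4]],"turn":[[0,0,0],[0,0,0],[0,0,0],[0,0,0],[0,0,0]],"gripper":[0.2,0.2,0.2,0.2,0.2]}' 40
python3 - <<'E'
from m import *
W=snap('wrist','w6');o=bot.observe();print(o['position'],o['tool_rot'],o['clock'])
h=cv2.cvtColor(W['pixels'],cv2.COLOR_RGB2HSV)
m=((h[...,0]>5)&(h[...,0]<20)&(h[...,1]>190)&(h[...,2]>150)).astype(np.uint8)
n,L,s,c=cv2.connectedComponentsWithStats(m);i=1+np.argmax(s[1:,4]);print(s[i],c[i])
vv,uu=np.nonzero(L==i);P=ray(W,np.c_[uu,vv],.009)[:,:2];print(P.mean(0),cv2.minEnclosingCircle((P*1000).astype(np.float32)))
E
```

```text
clock: 14.95
position: [0.6, -0.2307, 0.1548]
tool_rot: [-3.141, -0.001, 2.272]
force: [-0.5, 0.6, -0.4]
grip_width: 0.0683
finger_force: 0.0
[ 0.59991483 -0.23074696  0.15456104] [-3.14096414e+00 -9.00247450e-04  2.27170267e+00] 15.0
[252 168  10   9  26] [256.53846154 171.69230769]
[ 0.59767048 -0.22788766] ((597.838623046875, -228.12921142578125), 5.010610103607178)
```

Run:
```python
from m import *
W=dict(np.load('pics/w6.npz'))
print(blob(W,(205,120,305,225),.009,40))
h=cv2.cvtColor(W['pixels'],cv2.COLOR_RGB2HSV)
m=((h[...,0]>5)&(h[...,0]<20)&(h[...,1]>130)&(h[...,2]>150)).astype(np.uint8);m[260:]=0
n,L,s,c=cv2.connectedComponentsWithStats(m);i=1+np.argmax(s[1:,4]);print(s[i],c[i])
vv,uu=np.nonzero(L==i);P=ray(W,np.c_[uu,vv],.009)[:,:2];print(P.mean(0),cv2.minEnclosingCircle((P*1000).astype(np.float32)))
```

```text
(np.int32(1090), array([ 0.5937, -0.2427]), array([ 593.8, -243.3]), array([36., 38.]), 138.3)
[ 223  162   41   40 1047] [242.76122254 181.38968481]
[ 0.59393993 -0.24324274] ((594.0931396484375, -243.36618041992188), 19.143007278442383)
```

```bash
python3 -m crank '{"travel":[[-0.6,-1.25,-4],[-0.6,-1.25,-8],[-0.6,-1.25,-11],[-0.6,-1.25,-13],[-0.6,-1.25,-14.5]],"turn":[[0,0,0],[0,0,0],[0,0,0],[0,0,0],[0,0,0]],"gripper":[0.2,0.2,0.2,0.2,0.2]}' 40
python3 -m crank '{"travel":[[0,0,0],[0,0,0],[0,0,0],[0,0,0],[0,0,0]],"turn":[[0,0,0],[0,0,0],[0,0,0],[0,0,0],[0,0,0]],"gripper":[0.2,0.2,0.2,0.2,0.2]}'
```

```text
clock: 15.5
position: [0.5933, -0.2431, 0.008]
tool_rot: [-3.14, -0.002, 2.272]
force: [0.0, -0.2, 0.6]
grip_width: 0.0685
finger_force: 0.0
clock: 16.0
position: [0.5947, -0.2435, 0.0111]
tool_rot: [3.141, 0.001, 2.272]
force: [0.0, -0.7, 0.2]
grip_width: 0.0683
finger_force: 0.0
```

```bash
python3 -m crank '{"travel":[[0,0,-0.3],[0,0,-0.3],[0,0,-0.3],[0,0,-0.3],[0,0,-0.3]],"turn":[[0,0,0],[0,0,0],[0,0,0],[0,0,0],[0,0,0]],"gripper":[0.35,0.5,0.8,1,1]}' 40
python3 -m crank '{"travel":[[0,0,0],[0,0,0],[0,0,2],[0,0,4],[0,0,6]],"turn":[[0,0,0],[0,0,0],[0,0,0],[0,0,0],[0,0,0]],"gripper":[1,1,1,1,1]}'
```

```text
clock: 16.5
position: [0.5958, -0.2443, 0.0093]
tool_rot: [3.14, 0.003, 2.271]
force: [-2.3, -0.0, 19.6]
grip_width: 0.007
finger_force: 9.7
clock: 17.0
position: [0.5941, -0.2434, 0.0679]
tool_rot: [-3.141, -0.0, 2.272]
force: [0.1, 0.3, 0.6]
grip_width: 0.0002
finger_force: 0.0
```

Both misses fit the tips being several mm behind the TCP at this opening, so they ride over the gear. I need to go lower and limit the closure. Relocating the gear first.

```bash
python3 -m crank '{"travel":[[0,0,4],[0,0,8.5],[0,0,8.5],[0,0,8.5],[0,0,8.5]],"turn":[[0,0,0],[0,0,0],[0,0,0],[0,0,0],[0,0,0]],"gripper":[0.3,0.3,0.3,0.3,0.3]}' 40
cat > g.py <<'E'
from m import *
W=snap('wrist','w7');o=bot.observe();print(o['position'],o['tool_rot'],o['clock'])
h=cv2.cvtColor(W['pixels'],cv2.COLOR_RGB2HSV)
m=((h[...,0]>5)&(h[...,0]<20)&(h[...,1]>130)&(h[...,2]>150)).astype(np.uint8);m[260:]=0
n,L,s,c=cv2.connectedComponentsWithStats(m);i=1+np.argmax(s[1:,4]);print(s[i],c[i])
vv,uu=np.nonzero(L==i);P=ray(W,np.c_[uu,vv],.009)[:,:2];print(P.mean(0),cv2.minEnclosingCircle((P*1000).astype(np.float32)))
E
python3 g.py
```

```text
clock: 17.5
position: [0.5938, -0.2432, 0.1516]
tool_rot: [-3.141, -0.001, 2.272]
force: [-0.6, -0.7, -1.0]
grip_width: 0.0598
finger_force: 0.0
[ 0.59377245 -0.24314743  0.15125609] [-3.14069795e+00 -1.41184244e-03  2.27170306e+00] 17.55
[ 233  155   41   41 1080] [253.20648148 174.96759259]
[ 0.59069815 -0.24403398] ((590.805908203125, -244.17413330078125), 19.117158889770508)
```

```bash
python3 -m crank '{"travel":[[-0.3,-0.1,-4],[-0.3,-0.1,-8],[-0.3,-0.1,-11],[-0.3,-0.1,-13],[-0.3,-0.1,-14.6]],"turn":[[0,0,0],[0,0,0],[0,0,0],[0,0,0],[0,0,0]],"gripper":[0.3,0.3,0.3,0.3,0.3]}' 40
python3 -m crank '{"travel":[[0,0,0],[0,0,-0.2],[0,0,-0.4],[0,0,-0.6],[0,0,-0.6]],"turn":[[0,0,0],[0,0,0],[0,0,0],[0,0,0],[0,0,0]],"gripper":[0.3,0.3,0.4,0.4,0.4]}'
```

```text
clock: 18.05
position: [0.5902, -0.2441, 0.0037]
tool_rot: [-3.14, -0.002, 2.272]
force: [-0.3, -0.3, -0.3]
grip_width: 0.0598
finger_force: 0.0
clock: 18.55
position: [0.5915, -0.2444, 0.0007]
tool_rot: [3.141, 0.0, 2.272]
force: [-0.7, -0.0, 0.2]
grip_width: 0.0516
finger_force: 0.0
```

```bash
python3 -m crank '{"travel":[[0,0,-0.1],[0,0,-0.2],[0,0,-0.2],[0,0,-0.2],[0,0,-0.2]],"turn":[[0,0,0],[0,0,0],[0,0,0],[0,0,0],[0,0,0]],"gripper":[0.45,0.5,0.55,0.6,0.65]}' 40
```

```text
clock: 19.05
position: [0.5919, -0.2447, -0.0008]
tool_rot: [3.141, 0.001, 2.272]
force: [-1.4, 1.3, 12.9]
grip_width: 0.0355
finger_force: 43.3
```

```bash
python3 -m crank '{"travel":[[0,0,0],[0,0,1],[0,0,3],[0,0,6],[0,0,10]],"turn":[[0,0,0],[0,0,0],[0,0,0],[0,0,0],[0,0,0]],"gripper":[0.7,0.7,0.7,0.7,0.7]}'
```

```text
clock: 19.55
position: [0.5904, -0.2441, 0.0986]
tool_rot: [-3.14, -0.002, 2.271]
force: [0.4, -0.5, -0.3]
grip_width: 0.035
finger_force: 39.9
```

```bash
python3 -m crank '{"travel":[[-0.3,4,3],[-0.6,8.5,6],[-1,13,6],[-1.5,18,6],[-2,23,6]],"turn":[[0,0,0],[0,0,0],[0,0,6],[0,0,13],[0,0,20]],"gripper":[0.7,0.7,0.7,0.7,0.7]}'
python3 -m crank '{"travel":[[-0.5,4.5,0],[-1,9,0],[-1.5,13.5,0],[-1.8,18,0],[-2,22.5,0]],"turn":[[0,0,7],[0,0,14],[0,0,21],[0,0,28],[0,0,35]],"gripper":[0.7,0.7,0.7,0.7,0.7]}'
python3 -m crank '{"travel":[[0,4.5,0],[0,8.8,0],[0,8.8,0],[0,8.8,0],[0,8.8,0]],"turn":[[0,0,6],[0,0,6.5],[0,0,6.5],[0,0,6.5],[0,0,6.5]],"gripper":[0.7,0.7,0.7,0.7,0.7]}'
```

```text
clock: 20.05
position: [0.5709, -0.013, 0.1592]
tool_rot: [3.141, 0.001, 2.626]
force: [1.6, -0.8, -0.8]
grip_width: 0.0354
finger_force: 39.9
clock: 20.55
position: [0.5509, 0.2118, 0.159]
tool_rot: [-3.142, 0.001, -3.047]
force: [1.7, -0.2, 0.8]
grip_width: 0.0352
finger_force: 39.9
clock: 21.05
position: [0.5515, 0.297, 0.1585]
tool_rot: [-3.141, 0.0, -2.939]
force: [0.4, -0.4, -0.6]
grip_width: 0.0353
finger_force: 40.0
```

```bash
python3 -m crank '{"travel":[[0,0.1,-4],[0,0.1,-7],[0,0.1,-10],[0,0.1,-12.5],[0,0.1,-14.1]],"turn":[[0,0,0],[0,0,0],[0,0,0],[0,0,0],[0,0,0]],"gripper":[0.7,0.7,0.7,0.7,0.7]}'
python3 -m crank '{"travel":[[0,0,0],[0,0,0],[0,0,0],[0,0,0],[0,0,0]],"turn":[[0,0,0],[0,0,0],[0,0,0],[0,0,0],[0,0,0]],"gripper":[0.7,0.4,0.4,0.4,0.4]}'
python3 -m crank '{"travel":[[0,0,2],[0,0,5],[0,0,9],[0,0,13.5],[0,0,18]],"turn":[[0,0,0],[0,0,0],[0,0,0],[0,0,0],[0,0,0]],"gripper":[0.4,0.4,0.4,0.4,0.4]}'
python3 -m crank '{"travel":[[0,-4.5,1],[0,-9,2],[0,-13.5,2],[0,-18,2],[0,-22,2]],"turn":[[0,0,-8],[0,0,-16],[0,0,-24],[0,0,-32],[0,0,-40]],"gripper":[0.4,0.4,0.4,0.4,0.4]}'
python3 - <<'E'
from m import *
T=snap('top','t8');print(bar(T));o=bot.observe();print(o['position'],o['tool_rot'],o['clock'])
cv2.imwrite('pics/c8.png',cv2.resize(T['pixels'][120:260,60:260],None,fx=4,fy=4,interpolation=2)[:,:,::-1])
E
```

```text
clock: 21.55
position: [0.5512, 0.2974, 0.0158]
tool_rot: [-3.14, -0.001, -2.94]
force: [-0.4, 0.3, -0.5]
grip_width: 0.0353
finger_force: 40.0
clock: 22.05
position: [0.5517, 0.2993, 0.0181]
tool_rot: [3.141, 0.001, -2.938]
force: [-0.5, -1.2, -0.7]
grip_width: 0.0514
finger_force: 0.0
clock: 22.55
position: [0.5511, 0.299, 0.1994]
tool_rot: [3.141, 0.0, -2.938]
force: [-0.1, 0.2, 0.5]
grip_width: 0.051
finger_force: 0.0
clock: 23.05
position: [0.5511, 0.0769, 0.218]
tool_rot: [3.141, 0.001, 2.64]
force: [0.7, 0.2, -0.7]
grip_width: 0.0513
finger_force: 0.0
(array([ 6, 24,  3,  5,  9], dtype=int32), array([0.48285636, 0.39430122]), ((482.70513916015625, 394.5852355957031), (4.550748825073242, 10.770895004272461), 79.93875885009766))
[0.55118952 0.06987598 0.21815914] [-3.13971511e+00  2.23796618e-03  2.62473298e+00] 23.1
```

View pics/c8.png

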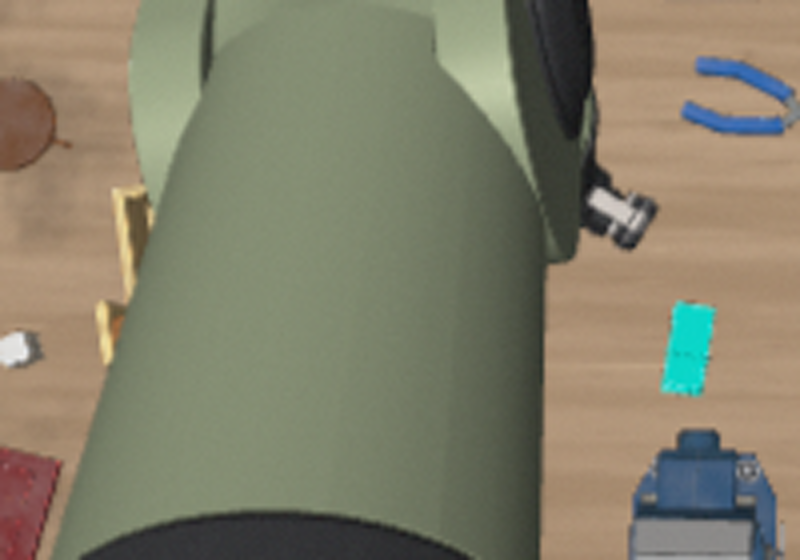

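The arm blocks the view. Moving aside while turning towards the bar grip yaw.

```bash
python3 -m crank '{"travel":[[-0.8,-4.5,0],[-1.6,-9,0],[-2.5,-13.5,0],[-3.5,-17,0],[-4.5,-18,0]],"turn":[[0,0,-8],[0,0,-16],[0,0,-24],[0,0,-32],[0,0,-40]],"gripper":[0.3,0.3,0.3,0.3,0.3]}'
python3 - <<'E'
from m import *
T=snap('top','t9');print(bar(T));o=bot.observe();print(o['position'],o['tool_rot'],o['clock'])
cv2.imwrite('pics/c9.png',cv2.resize(T['pixels'][120:260,60:260],None,fx=4,fy=4,interpolation=2)[:,:,::-1])
E
```

```text
clock: 23.6
position: [0.5056, -0.1046, 0.2179]
tool_rot: [3.141, 0.001, 1.939]
force: [0.1, 1.7, -0.5]
grip_width: 0.0601
finger_force: 0.0
(array([  6,  10,  83,  21, 455], dtype=int32), array([0.50023979, 0.28927116]), ((500.98126220703125, 288.44635009765625), (15.732059478759766, 220.24732971191406), 11.635993003845215))
[ 0.50430235 -0.1045973   0.21777689] [-3.14137786e+00  6.15840175e-04  1.92943341e+00] 23.65
```

View pics/c9.png

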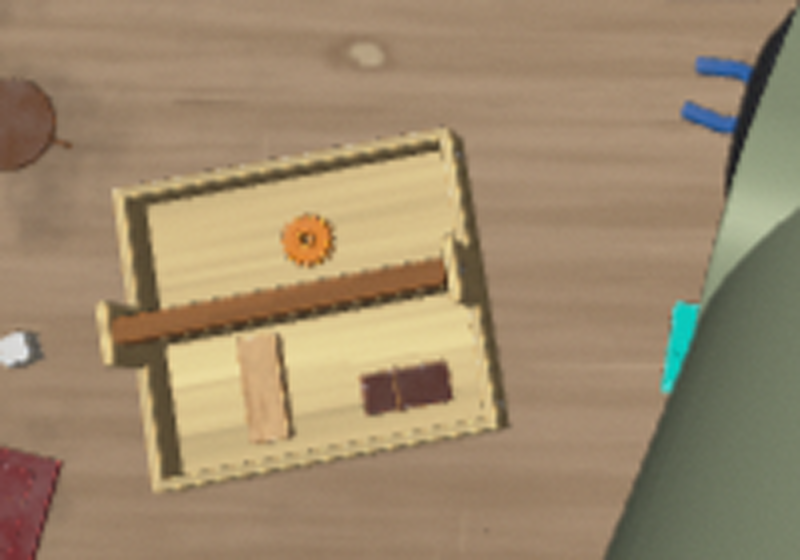

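Everything is sorted: gear in the far bay, both wood pieces in the near bay. Going to the bar.

```bash
python3 -m crank '{"travel":[[0,4,0],[0,8.5,0],[0,13,0],[0,17.5,0],[0,22,0]],"turn":[[0,0,0],[0,0,-3],[0,0,-6],[0,0,-9.2],[0,0,-9.2]],"gripper":[0.4,0.4,0.4,0.4,0.4]}' 100
python3 -m crank '{"travel":[[0,4.5,0],[0,9,0],[-0.3,13.5,0],[-0.3,17,0],[-0.3,17.2,0]],"turn":[[0,0,0],[0,0,0],[0,0,0],[0,0,0],[0,0,0]],"gripper":[0.4,0.4,0.4,0.4,0.4]}'
python3 -m crank '{"travel":[[0,0,-1],[0,0,-3],[0,0,-5],[0,0,-6],[0,0,-6]],"turn":[[0,0,0],[0,0,0],[0,0,0],[0,0,0],[0,0,0]],"gripper":[0.4,0.4,0.4,0.4,0.4]}'
```

```text
clock: 24.15
position: [0.506, 0.1217, 0.2177]
tool_rot: [3.141, -0.0, 1.788]
force: [0.8, 0.1, -0.4]
grip_width: 0.0514
finger_force: 0.0
clock: 24.65
position: [0.5018, 0.2969, 0.2171]
tool_rot: [-3.142, -0.002, 1.796]
force: [-0.9, -1.3, -0.9]
grip_width: 0.0515
finger_force: 0.0
clock: 25.15
position: [0.5029, 0.2899, 0.1561]
tool_rot: [-3.14, 0.001, 1.788]
force: [0.3, -0.5, 0.3]
grip_width: 0.0511
finger_force: 0.0
```

```bash
python3 -m crank '{"travel":[[-0.2,-0.1,-3],[-0.2,-0.1,-6],[-0.2,-0.1,-8.5],[-0.2,-0.1,-10],[-0.2,-0.1,-10]],"turn":[[0,0,-0.8],[0,0,-0.8],[0,0,-0.8],[0,0,-0.8],[0,0,-0.8]],"gripper":[0.4,0.4,0.4,0.4,0.4]}' 
python3 -m crank '{"travel":[[0,0,0],[0,0,0],[0,0,0],[0,0,0],[0,0,0]],"turn":[[0,0,0],[0,0,0],[0,0,0],[0,0,0],[0,0,0]],"gripper":[0.5,0.6,0.7,1,1]}' 100
python3 -m crank '{"travel":[[0,0,0],[0,0,0],[0,0,0],[0,0,0],[0,0,0]],"turn":[[0,0,0],[0,0,0],[0,0,0],[0,0,0],[0,0,0]],"gripper":[1,1,1,1,1]}'
```

```text
clock: 25.65
position: [0.501, 0.2895, 0.0564]
tool_rot: [-3.14, 0.001, 1.774]
force: [0.2, -0.1, 0.5]
grip_width: 0.0514
finger_force: 0.0
clock: 26.15
position: [0.5017, 0.2904, 0.0584]
tool_rot: [3.141, -0.001, 1.774]
force: [-3.3, -1.7, 12.7]
grip_width: 0.0163
finger_force: 98.8
clock: 26.65
position: [0.5017, 0.2904, 0.0584]
tool_rot: [3.141, -0.001, 1.774]
force: [-3.5, -0.8, 12.7]
grip_width: 0.0162
finger_force: 98.8
```

Gripped. Lifting gently.

```bash
python3 -m crank '{"travel":[[0,0,0.3],[0,0,0.8],[0,0,1.4],[0,0,2.1],[0,0,2.8]],"turn":[[0,0,0],[0,0,0],[0,0,0],[0,0,0],[0,0,0]],"gripper":[1,1,1,1,1]}'
python3 -m crank '{"travel":[[0,0,0.8],[0,0,1.6],[0,0,2.4],[0,0,3.2],[0,0,4]],"turn":[[0,0,0],[0,0,0],[0,0,0],[0,0,0],[0,0,0]],"gripper":[1,1,1,1,1]}'
python3 -m crank '{"travel":[[0,0,0.8],[0,0,1.6],[0,0,2.3],[0,0,2.8],[0,0,3.2]],"turn":[[0,0,0],[0,0,0],[0,0,0],[0,0,0],[0,0,0]],"gripper":[1,1,1,1,1]}'
python3 -m crank '{"travel":[[0,0,0],[0,0,0],[0,0,0],[0,0,0],[0,0,0]],"turn":[[0,0,0],[0,0,0],[0,0,0],[0,0,0],[0,0,0]],"gripper":[1,1,1,1,1]}'
python3 -m crank '{"travel":[[0,0,0],[0,0,0],[0,0,0],[0,0,0],[0,0,0]],"turn":[[0,0,0],[0,0,0],[0,0,0],[0,0,0],[0,0,0]],"gripper":[1,1,1,1,1]}'
python3 - <<'E'
from h import *
a=snap('side','s10');b=snap('wrist','w10')
im=np.hstack([cv2.resize(a['pixels'][134:384,100:400],(440,367),interpolation=2),cv2.resize(b['pixels'],(360,367))])
cv2.imwrite('pics/v10.png',im[:,:,::-1]);o=bot.observe();print(o['position'],o['tool_rot'],np.abs(o['qd']).max(),o['force'],o['clock'])
E
```

```text
clock: 27.15
position: [0.5013, 0.2901, 0.086]
tool_rot: [3.142, -0.0, 1.774]
force: [-0.4, 0.5, -4.0]
grip_width: 0.0167
finger_force: 97.7
clock: 27.65
position: [0.5013, 0.2901, 0.126]
tool_rot: [3.142, -0.0, 1.774]
force: [-0.3, -0.3, -4.9]
grip_width: 0.0164
finger_force: 97.7
clock: 28.15
position: [0.5013, 0.2901, 0.1577]
tool_rot: [3.142, -0.0, 1.774]
force: [-0.1, -0.4, -4.0]
grip_width: 0.0163
finger_force: 97.7
clock: 28.65
position: [0.5013, 0.29, 0.1571]
tool_rot: [-3.141, 0.0, 1.774]
force: [-0.6, -0.3, -3.6]
grip_width: 0.0165
finger_force: 97.7
clock: 29.15
position: [0.5013, 0.2901, 0.1573]
tool_rot: [3.142, -0.0, 1.774]
force: [-0.5, -0.4, -4.9]
grip_width: 0.0166
finger_force: 97.7
[0.50133022 0.29010409 0.1572868 ] [-3.14159244e+00 -1.68728966e-05  1.77425244e+00] 0.002903737458584028 [ 0.10741364  0.15096857 -4.73641228] 29.25
```

View pics/v10.png

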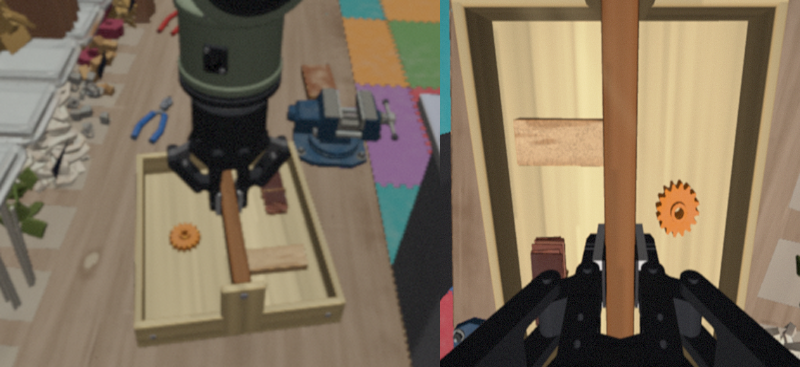

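The caddy hangs level about 10 cm up. The gear is at (185,237), across the bar from the strip at (277,258) and the shingles at (275,195). Handing in.

```bash
python3 -c "
from workcell import bot
print(bot.job_done())"
```

```text
the job is handed in; nothing more can be done
None
```

I packed the caddy with both pieces of wood in the near bay and the gear in the far bay, and handed the job in while holding it level and still by its bar, about 10 cm above the worktop; no verdict came back.

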